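# Hang the slide rack on the drying rail

### The arm

A 7-joint arm with a two-finger parallel gripper is mounted at the origin on a cart in front of the work surface, level with it; the furniture and walls round the work are solid. World frame = base frame: x ahead of the robot, y to its left, z up, the work surface at z = 0. Lengths are in mm, angles in rad, forces in N, time in s.
With the tool pointing down it reaches from about 400 to 875 mm from the base axis. Payload 4.4 kg.
Tool frame: the origin (TCP) lies between the finger pads; the fingertips stand 22 mm ahead of it and the grasp point (between the pads) lies 3 mm ahead of it; z points along the fingers, y is the line along which they close (so a half turn about z gives the same grasp; the last joint's range is limited). The gripper opens to 85 mm and grips with 20 to 120 N. Pads are 22 mm wide; open, the fingers measure 114 mm over their backs; the gripper's body (76 mm by 85 mm) begins 54 mm behind the grasp point. The pads swing forward as they close: fully open they stand 13 mm farther back than shut.
Start: joints at [-1.181, 0.628, 0.038, 1.517, -0.027, 0.996, -0.02], TCP at [286.098, 583.666, 253.313] pointing down, gripper open.
Joint ranges: [-3.06, 3.06], [-0.37, 2.12], [-1.25, 1.32], [0.18, 2.47], [-1.1, 4.24], [0.23, 1.98], [-2.94, 2.94]. Speed limits (rad/s): [2.57, 2.57, 3.14, 3.14, 3.14, 3.14, 3.14].

### API

Orientations are given as [roll, pitch, yaw] about the fixed x, y, z axes, in that order (R = Rz(yaw) Ry(pitch) Rx(roll)).
In Python, from cell import ctrl gives the robot as it stands.
- The arm moves only by the tool step_arm, never from a script. Its argument "plan" is a list of rows, each an object of numbers: "dx", "dy", "dz": the shift along the tool's x, y, z scaled (see below); "ax", "ay", "az": the turn, a rotation vector about the tool's x, y, z scaled (see below); "gripper": the opening, from 0 (shut) to 1 (fully open). A call has 1 to 20 rows; each row shifts and turns the commanded pose from where the row before left it, along the tool's axes as they then stand; what a row does not reach is not made up. The controller multiplies each number of a shift by 0.3 m and each number of a turn by 90 degrees. A row lasts 1/8 s, in which the tool goes at most 62.5 mm and 10.7 degrees, less where a joint would pass 70% of its speed; a pose out of reach is approached as far as the arm can. A call with a number of a shift or a turn outside -1 to 1 is refused whole. A call with a gripper value outside its range is refused whole. The fingers move at their own pace and stop on an object; the grip force is fixed at half the most. Time passes only in rows, so rows that do not move let the fingers close. It gives the time, the measured TCP pose, the force, the opening and the grip force at its end, in the units of the state.
- ctrl.read_state(): the state, without advancing time (a new reading comes with each control period).
- ctrl.get_image(name): name is "scene" or "top"; returns a dict with "color" (400x640x3 uint8, red, green, blue), "range_z" (400x640 float32, mm along the optical axis (not along the pixel's ray), 0 where there is no reading), "fx", "fy", "cx", "cy" (pixels), "k1" (the pictures are not rectified: a ray, as slopes to the right and down, at radius r is drawn at 1 + k1 r^2 times it, then the intrinsics apply), "T" (4x4, takes a point from camera to world coordinates). Camera axes: x right, y down, z forward; pixel columns grow to the right and rows downward; lengths in mm; the calibration is good to about 2 mm. A picture is of the moment at which its call begins.
- ctrl.finish_job(): hands the job in; it is judged then, once.
The state is a dict: "clock": time; "qpos": joint angles; "qd": joint speeds; "tau": joint torques, N m; "eef_pos": TCP position; "tool_rot": TCP orientation; "force": force on the tool from outside, world axes, zero at the start; "torque": the same for the moment, N m; "width": finger opening in mm; "gripper_force": force on a finger pad.
Only numpy, scipy, OpenCV 4.12 (cv2) and the standard library are available. Lean on these libraries where they do the work, as an engineer would, in place of code of your own. Each camera call takes 0.05 s, during which the arm holds its last target. There are 200 camera calls.

### The job

Hang the rack of stained glass slides on the drying rail: keeping it upright, bring the white shoe on its back to the rail's open end, enter it there and slide it along, gently, until the rail's spring pin has ridden up over the shoe and dropped into the notch in its top. Leave the rack hanging there with the pin in the notch, never force it against the rail, and leave the bottles and the small carton beside the rail alone.

Things in the scene. Friction and masses are not known exactly. Their poses are not given: they have to be found in the camera images.
- slide_rack: loose steel rack of five glass slides, 0.16 to 0.26 kg. Origin: centre of its underside; z up, y along the slides, x to its back. Cradle 50 (x) by 85 (y) by 31 mm high; two wires rise from its ends to a stem (x = -17 mm) with the grip on top. An arm 9 mm high, 16 mm wide (y), runs from the stem back to the shoe. It hangs with its axes along the rail's.
- shoe (a point): centre of the white shoe on the rack's back, at x +22, y 0, z 85 mm in the rack's frame (axes as the rack's). 20 (x) by 20 mm (z), 56 mm long (y); from its -y end a round nose tapers over 13 mm to 4 mm thick and enters the rail first. Across the middle of its top: a notch 12 mm long (y), 5 mm deep.
- grip (a point): centre of the grey ribbed grip block on the stem's top, at x -17, y 0, z 121 mm in the rack's frame: 22 (x) by 18 (y) by 42 mm high. Take it from above with the fingers on its two y faces; its back stays 13 mm clear of the rail's front when hanging.
- drying_rail: fixed aluminium rail, 260 mm long (y), on two posts behind it, over a drip tray (128 by 310 mm, 14 mm high, centred at x -22 mm). Origin: on the worktop under the rail's middle; y along it to its open end, x to the back, z up. Outside 30 by 30 mm, axis 130 mm above the worktop; the -y end is capped. A clamp block with the spring pin sits on its top.
- rail_mouth (a point): centre of the rail's opening at its open end: x 0, y +130, z 130 mm in the rail's frame, axes as the rail's. Inside the channel is 22.4 by 22.4 mm, walls 4 mm, with a slot 12.4 mm high along the middle of the front (-x) face for the arm: 1.2 mm play each way; the shoe enters only here, along -y. From 25 mm in, a sprung liner on the back wall presses it forward with about 3 N.
- index_pin (a joint): lift in m of the upright 8 mm spring pin: 0 = channel empty, 0.007 to 0.0095 = on the shoe's top, 0.002 to 0.0045 = in its notch. It presses with 2 to 4 N; the nose lifts it for a push of under 10 N. In the notch (2 mm free each way) it blocks the shoe hard. Its clamp stands 100 to 170 mm in from the mouth, fixed but set anew each time and not measured: find it by feel or sight.
- dropper_blue: small dropper bottle, 33 mm across, 69 mm high, blue cap, standing left of and behind the rail. Origin: centre of its underside. Leave it alone.
- dropper_amber: small amber dropper bottle, 33 mm across, 69 mm high, black cap, standing beside the other. Origin: centre of its underside. Leave it alone.
- cover_slip_box: little carton of cover slips, 44 by 52 mm, 62 mm high, standing to the right of the rail. Origin: centre of its underside. Leave it alone.

How it is judged (in metres and radians):
On the way, in this order (a step that is already met when the one before it is completed fails the run):
1. the shoe has entered the rail at its open end: its centre at least 20 mm inside the mouth (y of shoe in the frame of rail_mouth below -0.02 m and x of shoe in the frame of rail_mouth between -0.004 and 0.004 m and z of shoe in the frame of rail_mouth between -0.004 and 0.004 m), for 0.1 s.
2. the shoe has lifted the spring pin (more than 6.3 mm) on its way under it (value of joint index_pin above 0.0063 m), for 0.05 s.
At the end, for the whole second after the job is handed in: The rack hangs in the rail, upright within 0.2 rad and at rest, its shoe within 4 mm of the channel's axis and 90 to 180 mm in from the mouth, with the spring pin down in the shoe's notch (pin lifted between 0.8 and 5.5 mm) (value of joint index_pin between 0.0008 and 0.0055 m and y of shoe in the frame of rail_mouth between -0.18 and -0.09 m and x of shoe in the frame of rail_mouth between -0.004 and 0.004 m and z of shoe in the frame of rail_mouth between -0.004 and 0.004 m and angle between slide_rack's own z axis and vertical below 0.2 rad and linear speed of slide_rack below 0.02 m/s); the robot touches nothing.
It fails at once if the rack is forced against the rail, its pin or its tray: contact forces adding up to more than 40 N (contact force between slide_rack and drying_rail above 40 N).
It fails at once if the rack is tipped more than 30 degrees from upright (angle between slide_rack's own z axis and vertical above 0.52 rad).
It fails at once if a dropper bottle or the cover slip carton is shifted by more than 20 mm (distance of any of dropper_blue, dropper_amber, cover_slip_box from where it was at the start of the episode above 0.02 m).
It also fails if it takes over 70 s, if anything falls off the work surface, if the arm or the gripper's body presses on something with over 40 N, if the wrist force passes 120 N, or if a joint passes its speed limit or range.

## Working session

There is one attempt and no reset: what is moved stays moved. The work goes in short steps, Python scripts to look and compute and a tool call to move; the robot and the scene stay as the last step left them, time stands still between calls to the robot, and variables do not carry over. Pictures are saved under pics/ and viewed, at most 10 in all, crops included, and the job is handed in when it is done.

Besides the shell and the picture viewer there is one more tool, called after "Call:" as name(argument=value, ...), one argument or row to a line, values as JSON. step_arm: Moves the arm, as the interface text tells. Shifts and turns lie within -1 to 1; 1 stands for 0.3 m of shift or 90 degrees of turn. Its arguments: {"type":"object","properties":{"plan":{"type":"array"}},"required":["plan"]}

```bash
mkdir -p pics; ls
cat > h.py <<'E'
import numpy as np,cv2
from cell import ctrl
def grab(name,tag):
    d=ctrl.get_image(name); np.savez(f'{tag}.npz',**d)
    cv2.imwrite(f'pics/{tag}.png',d['color'][:,:,::-1]); return d
def ray(d,u,v):
    x=(u-d['cx'])/d['fx'];y=(v-d['cy'])/d['fy'];k=float(d['k1']);a,b=x,y
    for _ in range(20):
        s=1+k*(a*a+b*b);a,b=x/s,y/s
    return np.stack([a,b,np.ones_like(a)],-1)
def cloud(d):
    v,u=np.mgrid[0:400,0:640].astype(float)
    P=ray(d,u,v)*d['range_z'][...,None]
    return P@d['T'][:3,:3].T+d['T'][:3,3]
def atz(d,u,v,z):
    r=d['T'][:3,:3]@ray(d,np.float64(u),np.float64(v));o=d['T'][:3,3]
    return o+r*(z-o[2])/r[2]
def proj(d,p):
    c=d['T'][:3,:3].T@(np.asarray(p)-d['T'][:3,3]);a=c[:2]/c[2];a=a*(1+d['k1']*(a@a))
    return a[0]*d['fx']+d['cx'],a[1]*d['fy']+d['cy']
E
python3 - <<'E'
from h import *
for n in('scene','top'):
    d=grab(n,n+'0');print(n,d['T'].round(3).tolist(),d['fx'],d['k1'])
print(ctrl.read_state())
E
```

```text
pics
scene [[-0.641, -0.429, 0.637, -134.952], [-0.767, 0.386, -0.513, 551.568], [-0.026, -0.817, -0.576, 737.026], [0.0, 0.0, 0.0, 1.0]] 426.12267462866026 -0.10608721926482362
top [[-0.013, -0.993, 0.121, 390.185], [-1.0, 0.012, -0.005, 10.586], [0.003, -0.121, -0.993, 1385.185], [0.0, 0.0, 0.0, 1.0]] 437.08084736189215 -0.08685846737236705
{'clock': 0.1, 'qpos': array([-1.18080529,  0.62925383,  0.03841878,  1.51827608, -0.02698495,
        0.99629441, -0.01998647]), 'qd': array([ 0.00099229, -0.00113284, -0.00085655, -0.00302314, -0.00033506,
       -0.0013043 , -0.00118255]), 'tau': array([ 2.28609686e-03, -5.64539516e+01,  1.23017907e+00, -1.93974924e+01,
        1.12262549e-02,  5.41305053e-03,  6.59407121e-06]), 'eef_pos': array([285.84366574, 583.18993698, 252.47783204]), 'tool_rot': array([-3.13987824e+00,  1.47974106e-05,  2.68584418e+00]), 'force': array([-0.1999875 ,  0.15204918, -0.81457131]), 'torque': array([-0.02389788, -0.01647618, -0.00091165]), 'gripper_force': 0.0, 'width': 85.22351714220757}
```

View pics/scene0.png

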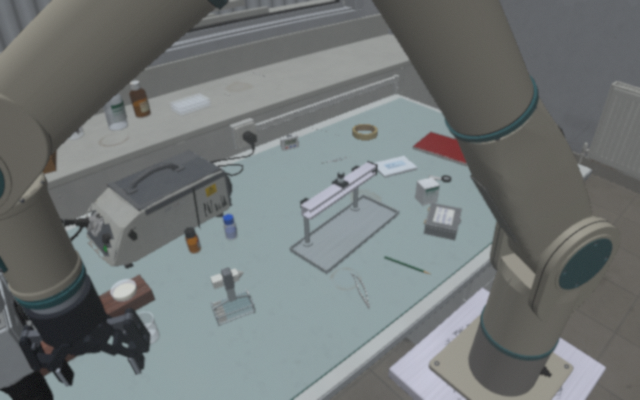

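View pics/top0.png

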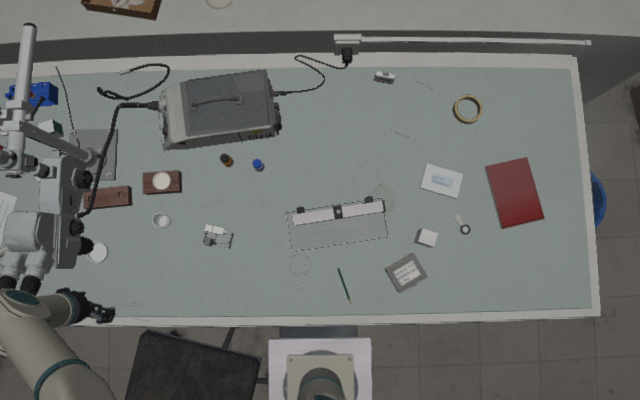

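The scene view shows the rack at (232,290), with its white shoe at (225,275), and the rail running (305,210) to (375,165). In the top view the rack is at (217,237), the rail runs (292,215) to (384,206), and the pin clamp is at about (338,211). Next I'll enlarge both.

Run:
```python
from h import *
s=cv2.imread('pics/scene0.png');t=cv2.imread('pics/top0.png')
cv2.imwrite('pics/c1.png',np.hstack([cv2.resize(t[210:260,190:250],None,fx=7,fy=7,interpolation=2),cv2.resize(s[255:330,200:265],(303,350),interpolation=2)]))
cv2.imwrite('pics/c2.png',cv2.resize(t[185:260,280:395],None,fx=6.5,fy=6.5,interpolation=2))
d=np.load('top0.npz');P=cloud(d)
for n,(a,b,c,e) in dict(rack=(215,255,195,240),rail=(190,255,280,392)).items():
    Q=P[a:b,c:e].reshape(-1,3)
    for lo,hi in((8,22),(22,60),(60,100),(100,135),(135,155),(155,200)):
        m=(Q[:,2]>lo)&(Q[:,2]<hi)
        if m.sum()>3:
            q=Q[m];r=cv2.minAreaRect(q[:,:2].astype(np.float32));print(n,lo,hi,m.sum(),q.mean(0).round(1),np.round(r[0],1),np.round(r[1],1),round(r[2],1))
```

```text
rack 8 22 42 [468.2 301.3  11.9] [483.2 310.2] [93.  95.9] 85.4
rack 22 60 107 [457.3 301.4  34. ] [463.5 313.4] [84.5 47.9] 78.0
rack 60 100 191 [479.  305.   91.4] [480.2 309.7] [62.4 54.4] 46.5
rack 100 135 19 [449.3 306.4 116.3] [458.1 302.6] [29.5 44.3] 89.6
rack 135 155 53 [448.6 313.8 141.6] [448.4 314.3] [18.3 21.9] 77.8
rail 8 22 407 [498.9 -59.6  12. ] [512. -61.] [343.7 203.1] 86.9
rail 100 135 68 [519.5 -68.7 124.1] [536.4 -58.3] [ 52.9 261.3] 7.8
rail 135 155 1067 [528.1 -60.1 145.9] [535.1 -60.1] [ 51.9 266.2] 7.3
rail 155 200 49 [526.4 -56.5 167.2] [525.7 -56.6] [34.5 19.9] 14.2
```

View pics/c1.png

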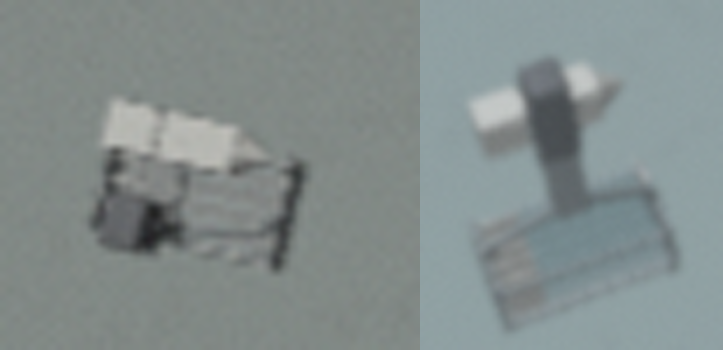

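View pics/c2.png

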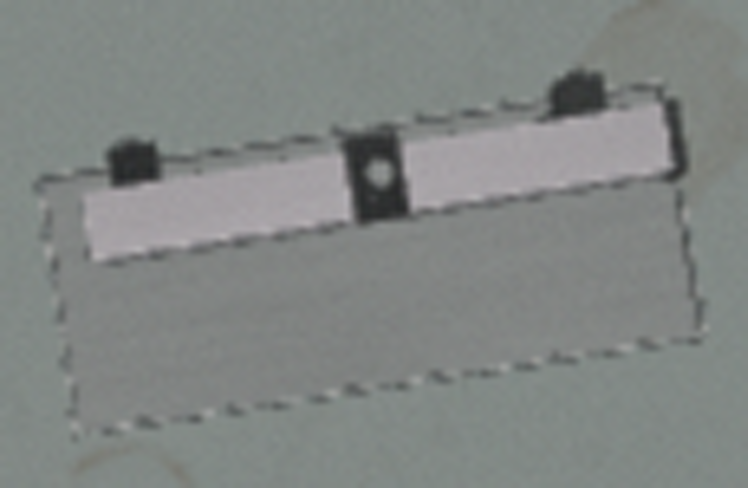

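The crops show these pixel positions:
- **Rail:** the top face runs from the open end at crop (83,193)/(95,262) to the cap at (662,102)/(675,175). The pin is at (379,173).
- **Rack:** the nose already points toward the rail. The grip top is centred at about (127,221), and the shoe's top edge runs (110,98) to (240,124).

Run:
```python
from h import *
d=np.load('top0.npz')
def A(u,v,k,o,z): return atz(d,(u+.5)/k-.5+o[0],(v+.5)/k-.5+o[1],z)
R=[A(u,v,6.5,(280,185),145) for u,v in((83,193),(95,262),(662,102),(675,175))]
for r in R: print('rail',r.round(1))
m=(R[0]+R[1])/2;e=(R[2]+R[3])/2;v=(m-e);print('mouth',m,'len',np.linalg.norm(v),'yaw',np.degrees(np.arctan2(-v[0],v[1])), 'w',np.linalg.norm(R[0]-R[1]))
print('pin',A(379,173,6.5,(280,185),175).round(1))
S=[A(u,v,7,(190,210),95) for u,v in((110,98),(240,124),(104,147),(235,173))]
for r in S: print('shoe',r.round(1))
v=S[0]-S[1]+S[2]-S[3];th=np.arctan2(-v[0],v[1]);c=sum(S)/4
print('shoe c',c,'yaw',np.degrees(th),np.linalg.norm(v)/2)
Rz=np.array([[np.cos(th),-np.sin(th)],[np.sin(th),np.cos(th)]])
print('grip from shoe',c[:2]+Rz@[-39,0]);print('grip px',A(127,221,7,(190,210),142))
P=cloud(d)
Q=P[215:255,195:240].reshape(-1,3);
for z in((85,99),(136,148)):
    q=Q[(Q[:,2]>z[0])&(Q[:,2]<z[1])];print(q.min(0),q.max(0),np.median(q,0))
for n,(u,v) in dict(blue=(258,165),amber=(226,159),box=(427,238)).items(): print(n,P[v,u].round())
```

```text
rail [522.4  71.3 145. ]
rail [492.   66.2 145. ]
rail [ 559.6 -184.6  145. ]
rail [ 527.1 -189.3  145. ]
mouth [507.20214835  68.75296622 145.        ] len 258.2327074634934 yaw 8.04484804578579 w 30.85139711776098
pin [526.3 -57.2 175. ]
shoe [503.1 333.2  95. ]
shoe [491.4 277.4  95. ]
shoe [482.2 335.5  95. ]
shoe [470.6 279.3  95. ]
shoe c [486.83286457 306.35494065  95.        ] yaw -11.750946882339534 57.16971592682938
grip from shoe [448.6502224  314.29759996]
grip px [448.57158409 313.70142539 142.        ]
[442.16780742 269.09881387  85.10623877] [502.10047318 334.36280469  98.79848922] [483.30332458 307.27819275  92.78155415]
[437.50649265 304.3521478  136.72277807] [460.61269242 325.38537157 146.78617673] [448.76840145 314.83872368 141.86376585]
blue [685. 180.  68.]
amber [704. 278.  73.]
box [ 453. -333.   65.]
```

Call:
step_arm(
  plan=[
    {"dx": -0.0882,"dy": -0.0567,"gripper": 1},
    {"dx": -0.0882,"dy": -0.0567,"gripper": 1},
    {"dx": -0.0882,"dy": -0.0567,"gripper": 1},
    {"dx": -0.0882,"dy": -0.0567,"gripper": 1},
    {"dx": -0.0882,"dy": -0.0567,"gripper": 1},
    {"dx": -0.0882,"dy": -0.0567,"gripper": 1},
    {"dx": -0.0882,"dy": -0.0567,"gripper": 1},
    {"dx": -0.0882,"dy": -0.0567,"gripper": 1},
    {"dx": -0.0882,"dy": -0.0567,"gripper": 1},
    {"dx": -0.0882,"dy": -0.0567,"gripper": 1},
    {"az": -0.0532,"gripper": 1},
    {"az": -0.0532,"gripper": 1},
    {"az": -0.0532,"gripper": 1},
    {"gripper": 1},
    {"gripper": 1},
    {"gripper": 1},
  ],
)

```text
invalid input
```

```bash
cat >> h.py <<'E'
from scipy.spatial.transform import Rotation as Rn
def rel(target,yaw=None):
    s=ctrl.read_state();R=Rn.from_euler('xyz',s['tool_rot'])
    t=R.inv().apply(np.asarray(target)-s['eef_pos'])
    print('clock',s['clock'],'pos',s['eef_pos'].round(1),'rot',np.degrees(s['tool_rot']).round(2),'F',s['force'].round(1),'w',round(s['width'],1),s['gripper_force'])
    print('tool mm',t.round(1),'units',(t/300).round(4))
    if yaw is not None:
        w=(R.inv()*Rn.from_euler('xyz',[180,0,yaw],degrees=True)).as_rotvec(degrees=True)
        print('turn units',(w/90).round(4))
E
python3 -c "
from h import *
rel([448.6,314.2,125],168.25)"
```

```text
clock 0.1 pos [285.8 583.2 252.5] rot [-179.9     0.    153.89] F [-0.2  0.2 -0.8] w 85.2 0.0
tool mm [-264.5 -169.7  127.8] units [-0.8818 -0.5656  0.4259]
turn units [-1.100e-03 -1.000e-04 -1.596e-01]
```

Call:
step_arm(
  plan=[
    {"dx": -0.0882,"dy": -0.0567,"dz": 0,"ax": 0,"ay": 0,"az": 0,"gripper": 1},
    {"dx": -0.0882,"dy": -0.0567,"dz": 0,"ax": 0,"ay": 0,"az": 0,"gripper": 1},
    {"dx": -0.0882,"dy": -0.0567,"dz": 0,"ax": 0,"ay": 0,"az": 0,"gripper": 1},
    {"dx": -0.0882,"dy": -0.0567,"dz": 0,"ax": 0,"ay": 0,"az": 0,"gripper": 1},
    {"dx": -0.0882,"dy": -0.0567,"dz": 0,"ax": 0,"ay": 0,"az": 0,"gripper": 1},
    {"dx": -0.0882,"dy": -0.0567,"dz": 0,"ax": 0,"ay": 0,"az": 0,"gripper": 1},
    {"dx": -0.0882,"dy": -0.0567,"dz": 0,"ax": 0,"ay": 0,"az": 0,"gripper": 1},
    {"dx": -0.0882,"dy": -0.0567,"dz": 0,"ax": 0,"ay": 0,"az": 0,"gripper": 1},
    {"dx": -0.0882,"dy": -0.0567,"dz": 0,"ax": 0,"ay": 0,"az": 0,"gripper": 1},
    {"dx": -0.0882,"dy": -0.0567,"dz": 0,"ax": 0,"ay": 0,"az": 0,"gripper": 1},
    {"dx": 0,"dy": 0,"dz": 0,"ax": 0,"ay": 0,"az": -0.0532,"gripper": 1},
    {"dx": 0,"dy": 0,"dz": 0,"ax": 0,"ay": 0,"az": -0.0532,"gripper": 1},
    {"dx": 0,"dy": 0,"dz": 0,"ax": 0,"ay": 0,"az": -0.0532,"gripper": 1},
    {"dx": 0,"dy": 0,"dz": 0,"ax": 0,"ay": 0,"az": 0,"gripper": 1},
    {"dx": 0,"dy": 0,"dz": 0,"ax": 0,"ay": 0,"az": 0,"gripper": 1},
  ],
)

```text
clock: 1.98
eef_pos: [448.7, 314.4, 253.1]
tool_rot: [-3.141, -0.0, 2.935]
force: [-0.2, 0.1, 0.3]
width: 85.4
gripper_force: 0.0
```

```bash
python3 -c "
from h import *
rel([448.6,314.2,125],168.25)"
```

```text
clock 1.975 pos [448.7 314.4 253.1] rot [-1.7998e+02 -2.0000e-02  1.6817e+02] F [-0.2  0.1  0.3] w 85.4 0.0
tool mm [ 0.000e+00 -1.000e-01  1.281e+02] units [ 1.00e-04 -4.00e-04  4.27e-01]
turn units [-0.0002 -0.0002 -0.0009]
```

Call:
step_arm(
  plan=[
    {"dx": 0,"dy": 0,"dz": 0.1,"ax": 0,"ay": 0,"az": 0,"gripper": 1},
    {"dx": 0,"dy": 0,"dz": 0.1,"ax": 0,"ay": 0,"az": 0,"gripper": 1},
    {"dx": 0,"dy": 0,"dz": 0.1,"ax": 0,"ay": 0,"az": 0,"gripper": 1},
    {"dx": 0,"dy": 0,"dz": 0.06,"ax": 0,"ay": 0,"az": 0,"gripper": 1},
    {"dx": 0,"dy": 0,"dz": 0.04,"ax": 0,"ay": 0,"az": 0,"gripper": 1},
    {"dx": 0,"dy": 0,"dz": 0.027,"ax": 0,"ay": 0,"az": 0,"gripper": 1},
    {"dx": 0,"dy": 0,"dz": 0,"ax": 0,"ay": 0,"az": 0,"gripper": 1},
    {"dx": 0,"dy": 0,"dz": 0,"ax": 0,"ay": 0,"az": 0,"gripper": 0.5},
    {"dx": 0,"dy": 0,"dz": 0,"ax": 0,"ay": 0,"az": 0,"gripper": 0.35},
    {"dx": 0,"dy": 0,"dz": 0,"ax": 0,"ay": 0,"az": 0,"gripper": 0.28},
    {"dx": 0,"dy": 0,"dz": 0,"ax": 0,"ay": 0,"az": 0,"gripper": 0.2},
    {"dx": 0,"dy": 0,"dz": 0,"ax": 0,"ay": 0,"az": 0,"gripper": 0.1},
    {"dx": 0,"dy": 0,"dz": 0,"ax": 0,"ay": 0,"az": 0,"gripper": 0},
    {"dx": 0,"dy": 0,"dz": 0,"ax": 0,"ay": 0,"az": 0,"gripper": 0},
    {"dx": 0,"dy": 0,"dz": 0,"ax": 0,"ay": 0,"az": 0,"gripper": 0},
  ],
)

```text
clock: 3.85
eef_pos: [448.8, 314.4, 125.1]
tool_rot: [-3.142, -0.0, 2.936]
force: [0.7, 0.6, -1.2]
width: 17.5
gripper_force: 58.7
```

```bash
python3 -c "
from h import *
rel([448.6,314.2,225],168.25)"
```

```text
clock 3.85 pos [448.8 314.4 125.1] rot [-1.8000e+02 -1.0000e-02  1.6825e+02] F [ 0.7  0.6 -1.2] w 17.5 58.70433747768402
tool mm [  0.1  -0.3 -99.9] units [ 0.0004 -0.0009 -0.3329]
turn units [-0.0001 -0.0001 -0.    ]
```

Call:
step_arm(
  plan=[
    {"dx": 0,"dy": 0,"dz": -0.02,"ax": 0,"ay": 0,"az": 0,"gripper": 0},
    {"dx": 0,"dy": 0,"dz": -0.04,"ax": 0,"ay": 0,"az": 0,"gripper": 0},
    {"dx": 0,"dy": 0,"dz": -0.05,"ax": 0,"ay": 0,"az": 0,"gripper": 0},
    {"dx": 0,"dy": 0,"dz": -0.04,"ax": 0,"ay": 0,"az": 0,"gripper": 0},
    {"dx": 0,"dy": 0,"dz": 0,"ax": 0,"ay": 0,"az": -0.04,"gripper": 0},
    {"dx": 0,"dy": 0,"dz": 0,"ax": 0,"ay": 0,"az": -0.05,"gripper": 0},
    {"dx": 0,"dy": 0,"dz": 0,"ax": 0,"ay": 0,"az": -0.05,"gripper": 0},
    {"dx": 0,"dy": 0,"dz": 0,"ax": 0,"ay": 0,"az": -0.05,"gripper": 0},
    {"dx": 0,"dy": 0,"dz": 0,"ax": 0,"ay": 0,"az": -0.03,"gripper": 0},
    {"dx": 0.0052,"dy": -0.05,"dz": 0,"ax": 0,"ay": 0,"az": 0,"gripper": 0},
    {"dx": 0.0087,"dy": -0.09,"dz": 0,"ax": 0,"ay": 0,"az": 0,"gripper": 0},
    {"dx": 0.0087,"dy": -0.09,"dz": 0,"ax": 0,"ay": 0,"az": 0,"gripper": 0},
    {"dx": 0.0087,"dy": -0.09,"dz": 0,"ax": 0,"ay": 0,"az": 0,"gripper": 0},
    {"dx": 0.0087,"dy": -0.09,"dz": 0,"ax": 0,"ay": 0,"az": 0,"gripper": 0},
    {"dx": 0.0067,"dy": -0.09,"dz": 0,"ax": 0,"ay": 0,"az": 0,"gripper": 0},
    {"dx": 0.0053,"dy": -0.0583,"dz": 0,"ax": 0,"ay": 0,"az": 0,"gripper": 0},
    {"dx": 0,"dy": -0.03,"dz": 0,"ax": 0,"ay": 0,"az": 0,"gripper": 0},
    {"dx": 0,"dy": 0,"dz": 0,"ax": 0,"ay": 0,"az": 0,"gripper": 0},
    {"dx": 0,"dy": 0,"dz": 0,"ax": 0,"ay": 0,"az": 0,"gripper": 0},
    {"dx": 0,"dy": 0,"dz": 0,"ax": 0,"ay": 0,"az": 0,"gripper": 0},
  ],
)

```text
clock: 6.35
eef_pos: [458.0, 138.5, 170.2]
tool_rot: [3.141, 0.0, -3.0]
force: [0.3, 0.3, -1.6]
width: 17.8
gripper_force: 58.8
```

Run:
```python
from h import *
rel([458.1,137.5,170.1],188.05)
t=grab('top','t1');s=grab('scene','s1')
x=lambda p:cv2.imread(p)
cv2.imwrite('pics/c3.png',cv2.resize(x('pics/t1.png')[190:250,250:345],None,fx=8,fy=8,interpolation=2))
cv2.imwrite('pics/c4.png',cv2.resize(x('pics/s1.png')[140:290,240:400],None,fx=5,fy=4,interpolation=2) if 0 else cv2.resize(x('pics/s1.png')[155:275,240:390],None,fx=5,fy=5,interpolation=2))
```

```text
clock 6.35 pos [458.  138.5 170.2] rot [ 1.7997e+02  1.0000e-02 -1.7187e+02] F [ 0.3  0.3 -1.6] w 17.8 58.76897871494293
tool mm [ 0.  -1.   0.1] units [ 0.0001 -0.0034  0.0003]
turn units [0.0003 0.0001 0.0009]
```

View pics/c3.png

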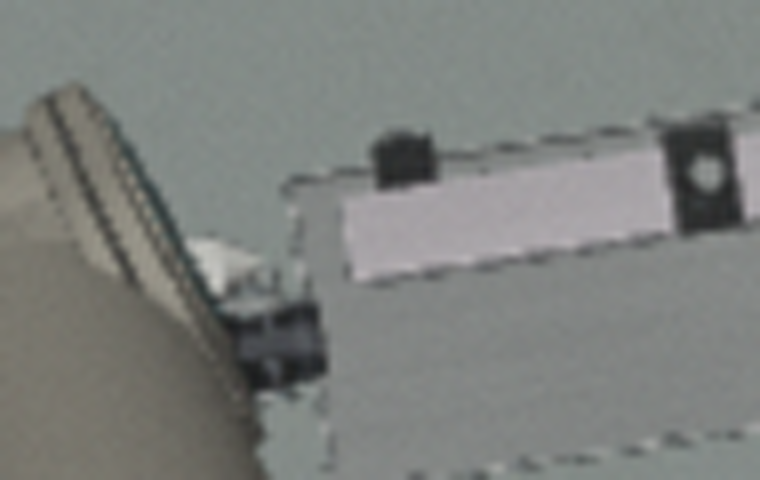

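View pics/c4.png

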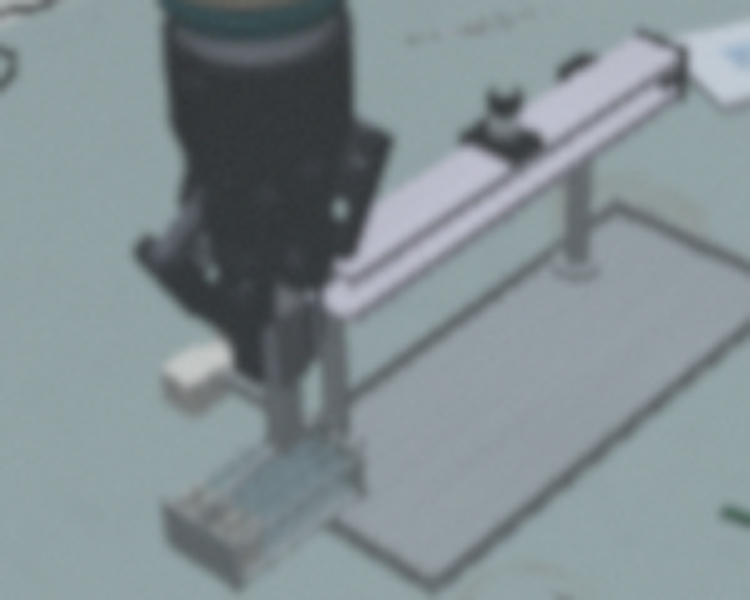

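The top crop shows the nose at (190–270, 235–270), just outside the mouth. The scene crop shows the shoe's rear end face at (165–230, 345–410). I'll compare these against predicted pixels.

Run:
```python
from h import *
t=np.load('t1.npz');s=np.load('s1.npz')
st=ctrl.read_state()
th=np.radians(8.1);X=np.array([np.cos(th),np.sin(th),0]);Y=np.array([-np.sin(th),np.cos(th),0]);Z=np.array([0,0,1.])
shoe=np.array([458,138.5,130])+39*X
def pr(d,p,k,o): 
    u,v=proj(d,p);return np.round([(u-o[0]+.5)*k-.5,(v-o[1]+.5)*k-.5],0)
print('tip top',pr(t,shoe-41*Y,8,(250,190)),'nosebase back',pr(t,shoe-28*Y+10*X+10*Z,8,(250,190)))
for a in(-10,10):
  for b in(-10,10): print('end face x',a,'z',b,pr(s,shoe+28*Y+a*X+b*Z,5,(240,155)))
th=np.radians(8.045);X=np.array([np.cos(th),np.sin(th),0]);Y=np.array([-np.sin(th),np.cos(th),0])
m=np.array([507.2,68.75,130])
for n,(a,b,c) in dict(capTF=(-15,-260,15),mouthTF=(-15,0,15),mouthBF=(-15,0,-15),capBF=(-15,-260,-15),slotTop=(-15,-130,6.2),slotBot=(-15,-130,-6.2)).items(): print(n,pr(s,m+a*X+b*Y+c*Z,5,(240,155)),pr(t,m+a*X+b*Y+c*Z,8,(250,190)))
# rotated crops: enlarged detail of mouth & shoe
im=cv2.imread('pics/s1.png');a=cv2.resize(im[220:242,268:292],(400,367),interpolation=2);b=cv2.resize(im[200:222,300:324],(400,367),interpolation=2)
cv2.imwrite('pics/c5.png',np.hstack([a,b]))
```

```text
tip top [256. 258.] nosebase back [214. 234.]
end face x -10 z -10 [197. 421.]
end face x -10 z 10 [194. 386.]
end face x 10 z -10 [167. 402.]
end face x 10 z 10 [163. 367.]
capTF [691.  51.] [1075.  171.]
mouthTF [363. 273.] [356. 282.]
mouthBF [365. 324.] [360. 288.]
capBF [688.  98.] [1062.  180.]
slotTop [539. 168.] [715. 229.]
slotBot [538. 189.] [713. 232.]
```

View pics/c5.png

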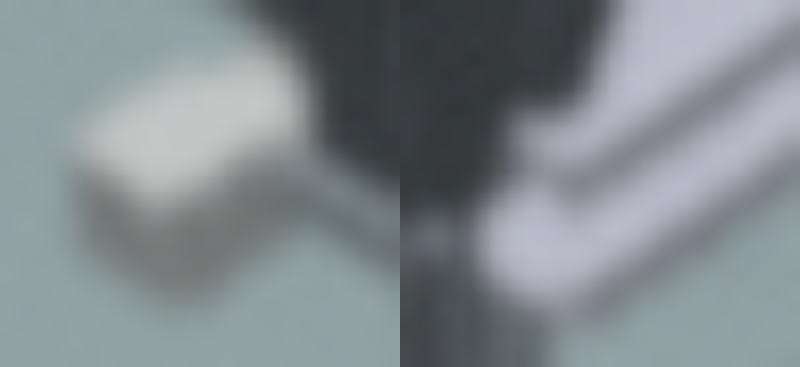

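Prediction and picture agree to about 1 px, and the cap and shoe share the same small bias. Next I approach and feel my way in.

Call:
step_arm(
  plan=[
    {"dx": 0,"dy": -0.03,"dz": 0,"ax": 0,"ay": 0,"az": 0.0009,"gripper": 0},
    {"dx": 0,"dy": -0.03,"dz": 0,"ax": 0,"ay": 0,"az": 0,"gripper": 0},
    {"dx": 0,"dy": -0.03,"dz": 0,"ax": 0,"ay": 0,"az": 0,"gripper": 0},
    {"dx": 0,"dy": -0.01,"dz": 0,"ax": 0,"ay": 0,"az": 0,"gripper": 0},
    {"dx": 0,"dy": 0,"dz": 0,"ax": 0,"ay": 0,"az": 0,"gripper": 0},
    {"dx": 0,"dy": 0,"dz": 0,"ax": 0,"ay": 0,"az": 0,"gripper": 0},
  ],
)

```text
clock: 7.2
eef_pos: [462.2, 108.1, 170.2]
tool_rot: [3.141, 0.0, -3.002]
force: [-0.6, -0.5, -1.9]
width: 17.2
gripper_force: 58.8
```

Call:
step_arm(
  plan=[
    {"dx": 0,"dy": -0.01,"dz": 0,"ax": 0,"ay": 0,"az": 0,"gripper": 0},
    {"dx": 0,"dy": -0.01,"dz": 0,"ax": 0,"ay": 0,"az": 0,"gripper": 0},
    {"dx": 0,"dy": -0.01,"dz": 0,"ax": 0,"ay": 0,"az": 0,"gripper": 0},
    {"dx": 0,"dy": 0,"dz": 0,"ax": 0,"ay": 0,"az": 0,"gripper": 0},
  ],
)

```text
clock: 7.7
eef_pos: [463.5, 98.5, 170.2]
tool_rot: [-3.141, -0.0, -3.003]
force: [-0.1, -0.4, -1.5]
width: 17.4
gripper_force: 58.8
```

```bash
cat >> h.py <<'E'
def where():
    s=ctrl.read_state();th=np.radians(8.045);R=np.array([[np.cos(th),np.sin(th),0],[-np.sin(th),np.cos(th),0],[0,0,1]])
    p=R@(s['eef_pos']-[507.2,68.75,170.1])+[39,0,0]
    print('clock',s['clock'],'shoe in mouth',p.round(1),'F rail axes',(R@s['force']).round(1),'T',(R@s['torque']).round(2),'rot',np.degrees(s['tool_rot']).round(2))
E
python3 -c "
from h import *
where()"
```

```text
clock 7.7 shoe in mouth [-0.1 35.6  0.1] F rail axes [-0.1 -0.4 -1.5] T [ 0.01  0.05 -0.03] rot [-1.7999e+02 -1.0000e-02 -1.7207e+02]
```

Call:
step_arm(
  plan=[
    {"dx": 0,"dy": -0.007,"dz": 0,"ax": 0,"ay": 0,"az": 0,"gripper": 0},
    {"dx": 0,"dy": -0.007,"dz": 0,"ax": 0,"ay": 0,"az": 0,"gripper": 0},
    {"dx": 0,"dy": 0,"dz": 0,"ax": 0,"ay": 0,"az": 0,"gripper": 0},
  ],
)

```text
clock: 8.07
eef_pos: [464.1, 94.6, 170.2]
tool_rot: [-3.142, -0.0, -3.003]
force: [0.5, -0.4, -1.2]
width: 17.2
gripper_force: 58.8
```

Call:
step_arm(
  plan=[
    {"dx": 0,"dy": -0.007,"dz": 0,"ax": 0,"ay": 0,"az": 0,"gripper": 0},
    {"dx": 0,"dy": -0.007,"dz": 0,"ax": 0,"ay": 0,"az": 0,"gripper": 0},
    {"dx": 0,"dy": 0,"dz": 0,"ax": 0,"ay": 0,"az": 0,"gripper": 0},
  ],
)

```text
clock: 8.45
eef_pos: [464.2, 93.2, 170.3]
tool_rot: [3.138, 0.0, -3.0]
force: [-2.1, 6.5, -1.6]
width: 17.2
gripper_force: 59.1
```

Call:
step_arm(
  plan=[
    {"dx": 0,"dy": -0.007,"dz": 0,"ax": 0,"ay": 0,"az": 0,"gripper": 0},
    {"dx": 0,"dy": -0.007,"dz": 0,"ax": 0,"ay": 0,"az": 0,"gripper": 0},
    {"dx": 0,"dy": 0,"dz": 0,"ax": 0,"ay": 0,"az": 0,"gripper": 0},
  ],
)

```text
clock: 8.82
eef_pos: [466.2, 85.8, 170.4]
tool_rot: [-3.141, 0.002, -3.004]
force: [3.2, -0.4, -2.2]
width: 17.5
gripper_force: 59.2
```

```bash
python3 -c "
from h import *
where()"
```

```text
clock 8.825 shoe in mouth [ 0.8 22.6  0.3] F rail axes [ 3.1 -0.8 -2.2] T [-0.06 -0.56  0.1 ] rot [-1.7998e+02  1.0000e-01 -1.7209e+02]
```

Call:
step_arm(
  plan=[
    {"dx": -0.0035,"dy": 0,"dz": 0,"ax": 0,"ay": 0,"az": 0,"gripper": 0},
    {"dx": 0,"dy": -0.007,"dz": 0,"ax": 0,"ay": 0,"az": 0,"gripper": 0},
    {"dx": 0,"dy": -0.007,"dz": 0,"ax": 0,"ay": 0,"az": 0,"gripper": 0},
    {"dx": 0,"dy": 0,"dz": 0,"ax": 0,"ay": 0,"az": 0,"gripper": 0},
  ],
)

```text
clock: 9.32
eef_pos: [466.9, 82.0, 170.2]
tool_rot: [-3.141, -0.0, -3.003]
force: [0.6, 0.7, -2.0]
width: 17.4
gripper_force: 59.3
```

```bash
python3 -c "
from h import *
where()"
```

```text
clock 9.325 shoe in mouth [ 0.9 18.7  0.1] F rail axes [ 0.7  0.6 -2. ] T [-0.05 -0.32  0.  ] rot [-1.7998e+02 -1.0000e-02 -1.7206e+02]
```

Call:
step_arm(
  plan=[
    {"dx": -0.001,"dy": -0.008,"dz": 0,"ax": 0,"ay": 0,"az": 0,"gripper": 0},
    {"dx": 0,"dy": -0.008,"dz": 0,"ax": 0,"ay": 0,"az": 0,"gripper": 0},
    {"dx": 0,"dy": -0.008,"dz": 0,"ax": 0,"ay": 0,"az": 0,"gripper": 0},
    {"dx": 0,"dy": 0,"dz": 0,"ax": 0,"ay": 0,"az": 0,"gripper": 0},
  ],
)

```text
clock: 9.82
eef_pos: [467.9, 74.9, 170.1]
tool_rot: [-3.141, -0.001, -3.003]
force: [-0.2, 0.3, -1.8]
width: 17.3
gripper_force: 59.3
```

Call:
step_arm(
  plan=[
    {"dx": 0,"dy": -0.008,"dz": 0,"ax": 0,"ay": 0,"az": 0,"gripper": 0},
    {"dx": 0,"dy": -0.008,"dz": 0,"ax": 0,"ay": 0,"az": 0,"gripper": 0},
    {"dx": 0,"dy": -0.008,"dz": 0,"ax": 0,"ay": 0,"az": 0,"gripper": 0},
    {"dx": 0,"dy": 0,"dz": 0,"ax": 0,"ay": 0,"az": 0,"gripper": 0},
  ],
)

```text
clock: 10.32
eef_pos: [469.0, 67.9, 170.2]
tool_rot: [-3.141, -0.0, -3.003]
force: [-0.8, -0.0, -2.1]
width: 17.4
gripper_force: 59.2
```

```bash
python3 -c "
from h import *
where()"
```

```text
clock 10.325 shoe in mouth [1.1 4.5 0.1] F rail axes [-0.8  0.1 -2.1] T [-0.05  0.05 -0.02] rot [-1.7999e+02 -2.0000e-02 -1.7206e+02]
```

Call:
step_arm(
  plan=[
    {"dx": 0,"dy": -0.01,"dz": 0,"ax": 0,"ay": 0,"az": 0,"gripper": 0},
    {"dx": 0,"dy": -0.01,"dz": 0,"ax": 0,"ay": 0,"az": 0,"gripper": 0},
    {"dx": 0,"dy": -0.01,"dz": 0,"ax": 0,"ay": 0,"az": 0,"gripper": 0},
    {"dx": 0,"dy": -0.01,"dz": 0,"ax": 0,"ay": 0,"az": 0,"gripper": 0},
    {"dx": 0,"dy": -0.01,"dz": 0,"ax": 0,"ay": 0,"az": 0,"gripper": 0},
    {"dx": 0,"dy": -0.01,"dz": 0,"ax": 0,"ay": 0,"az": 0,"gripper": 0},
    {"dx": 0,"dy": 0,"dz": 0,"ax": 0,"ay": 0,"az": 0,"gripper": 0},
  ],
)

```text
clock: 11.2
eef_pos: [471.4, 50.1, 170.1]
tool_rot: [-3.142, -0.001, -3.003]
force: [-0.9, 0.6, -1.9]
width: 17.3
gripper_force: 59.2
```

Call:
step_arm(
  plan=[
    {"dx": 0,"dy": -0.01,"dz": 0,"ax": 0,"ay": 0,"az": 0,"gripper": 0},
    {"dx": 0,"dy": -0.01,"dz": 0,"ax": 0,"ay": 0,"az": 0,"gripper": 0},
    {"dx": 0,"dy": -0.01,"dz": 0,"ax": 0,"ay": 0,"az": 0,"gripper": 0},
    {"dx": 0,"dy": -0.01,"dz": 0,"ax": 0,"ay": 0,"az": 0,"gripper": 0},
    {"dx": 0,"dy": -0.01,"dz": 0,"ax": 0,"ay": 0,"az": 0,"gripper": 0},
    {"dx": 0,"dy": -0.01,"dz": 0,"ax": 0,"ay": 0,"az": 0,"gripper": 0},
    {"dx": 0,"dy": 0,"dz": 0,"ax": 0,"ay": 0,"az": 0,"gripper": 0},
  ],
)

```text
clock: 12.08
eef_pos: [474.1, 31.8, 170.2]
tool_rot: [-3.141, -0.0, -3.003]
force: [-1.8, -0.6, -2.1]
width: 17.6
gripper_force: 59.2
```

```bash
python3 -c "
from h import *
where()"
```

```text
clock 12.075 shoe in mouth [  1.  -31.9   0.1] F rail axes [-1.8 -0.3 -2.1] T [-0.13  0.36 -0.01] rot [-1.7997e+02 -2.0000e-02 -1.7208e+02]
```

Sliding freely, with a light forward push from the liner. Moving on toward the pin, with first contact expected near y ≈ −85.

Call:
step_arm(
  plan=[
    {"dx": 0,"dy": -0.01,"dz": 0,"ax": 0,"ay": 0,"az": 0,"gripper": 0},
    {"dx": 0,"dy": -0.01,"dz": 0,"ax": 0,"ay": 0,"az": 0,"gripper": 0},
    {"dx": 0,"dy": -0.01,"dz": 0,"ax": 0,"ay": 0,"az": 0,"gripper": 0},
    {"dx": 0,"dy": -0.01,"dz": 0,"ax": 0,"ay": 0,"az": 0,"gripper": 0},
    {"dx": 0,"dy": -0.01,"dz": 0,"ax": 0,"ay": 0,"az": 0,"gripper": 0},
    {"dx": 0,"dy": -0.01,"dz": 0,"ax": 0,"ay": 0,"az": 0,"gripper": 0},
    {"dx": 0,"dy": 0,"dz": 0,"ax": 0,"ay": 0,"az": 0,"gripper": 0},
  ],
)

```text
clock: 12.95
eef_pos: [476.6, 14.0, 170.1]
tool_rot: [-3.141, -0.0, -3.003]
force: [-2.1, -0.9, -2.2]
width: 17.8
gripper_force: 59.2
```

Call:
step_arm(
  plan=[
    {"dx": 0,"dy": -0.01,"dz": 0,"ax": 0,"ay": 0,"az": 0,"gripper": 0},
    {"dx": 0,"dy": -0.01,"dz": 0,"ax": 0,"ay": 0,"az": 0,"gripper": 0},
    {"dx": 0,"dy": -0.01,"dz": 0,"ax": 0,"ay": 0,"az": 0,"gripper": 0},
    {"dx": 0,"dy": -0.01,"dz": 0,"ax": 0,"ay": 0,"az": 0,"gripper": 0},
    {"dx": 0,"dy": -0.01,"dz": 0,"ax": 0,"ay": 0,"az": 0,"gripper": 0},
    {"dx": 0,"dy": 0,"dz": 0,"ax": 0,"ay": 0,"az": 0,"gripper": 0},
  ],
)

```text
clock: 13.7
eef_pos: [478.7, -0.8, 170.2]
tool_rot: [-3.141, -0.0, -3.003]
force: [-2.7, -1.0, -2.6]
width: 17.4
gripper_force: 59.2
```

Call:
step_arm(
  plan=[
    {"dx": 0,"dy": -0.007,"dz": 0,"ax": 0,"ay": 0,"az": 0,"gripper": 0},
    {"dx": 0,"dy": -0.007,"dz": 0,"ax": 0,"ay": 0,"az": 0,"gripper": 0},
    {"dx": 0,"dy": 0,"dz": 0,"ax": 0,"ay": 0,"az": 0,"gripper": 0},
  ],
)

```text
clock: 14.08
eef_pos: [479.3, -4.6, 170.2]
tool_rot: [-3.141, -0.0, -3.003]
force: [-3.1, -0.2, -1.4]
width: 17.6
gripper_force: 59.2
```

Call:
step_arm(
  plan=[
    {"dx": 0,"dy": -0.007,"dz": 0,"ax": 0,"ay": 0,"az": 0,"gripper": 0},
    {"dx": 0,"dy": -0.007,"dz": 0,"ax": 0,"ay": 0,"az": 0,"gripper": 0},
    {"dx": 0,"dy": 0,"dz": 0,"ax": 0,"ay": 0,"az": 0,"gripper": 0},
  ],
)

```text
clock: 14.45
eef_pos: [479.9, -8.8, 170.2]
tool_rot: [-3.141, -0.0, -3.003]
force: [-3.2, -0.6, -1.4]
width: 17.4
gripper_force: 59.2
```

```bash
python3 -c "
from h import *
where()"
```

```text
clock 14.45 shoe in mouth [  1.1 -73.    0.1] F rail axes [-3.2 -0.2 -1.4] T [-0.06  0.7   0.03] rot [-179.99   -0.   -172.06]
```

Call:
step_arm(
  plan=[
    {"dx": 0,"dy": -0.007,"dz": 0,"ax": 0,"ay": 0,"az": 0,"gripper": 0},
    {"dx": 0,"dy": -0.007,"dz": 0,"ax": 0,"ay": 0,"az": 0,"gripper": 0},
    {"dx": 0,"dy": -0.007,"dz": 0,"ax": 0,"ay": 0,"az": 0,"gripper": 0},
    {"dx": 0,"dy": 0,"dz": 0,"ax": 0,"ay": 0,"az": 0,"gripper": 0},
  ],
)

```text
clock: 14.95
eef_pos: [480.8, -15.2, 170.2]
tool_rot: [-3.141, -0.0, -3.003]
force: [-2.6, -1.0, -1.8]
width: 17.0
gripper_force: 59.2
```

Call:
step_arm(
  plan=[
    {"dx": 0,"dy": -0.007,"dz": 0,"ax": 0,"ay": 0,"az": 0,"gripper": 0},
    {"dx": 0,"dy": -0.007,"dz": 0,"ax": 0,"ay": 0,"az": 0,"gripper": 0},
    {"dx": 0,"dy": -0.007,"dz": 0,"ax": 0,"ay": 0,"az": 0,"gripper": 0},
    {"dx": 0,"dy": 0,"dz": 0,"ax": 0,"ay": 0,"az": 0,"gripper": 0},
  ],
)

```text
clock: 15.45
eef_pos: [481.4, -20.5, 170.0]
tool_rot: [3.141, -0.0, -3.002]
force: [-2.2, 2.3, -4.6]
width: 17.6
gripper_force: 58.8
```

Call:
step_arm(
  plan=[
    {"dx": 0,"dy": -0.007,"dz": 0,"ax": 0,"ay": 0,"az": 0,"gripper": 0},
    {"dx": 0,"dy": -0.007,"dz": 0,"ax": 0,"ay": 0,"az": 0,"gripper": 0},
    {"dx": 0,"dy": -0.007,"dz": 0,"ax": 0,"ay": 0,"az": 0,"gripper": 0},
    {"dx": 0,"dy": 0,"dz": 0,"ax": 0,"ay": 0,"az": 0,"gripper": 0},
  ],
)

```text
clock: 15.95
eef_pos: [482.4, -27.1, 170.0]
tool_rot: [3.141, -0.0, -3.002]
force: [-2.4, 3.3, -6.4]
width: 17.0
gripper_force: 58.8
```

```bash
python3 -c "
from h import *
where()"
```

```text
clock 15.95 shoe in mouth [  1.  -91.4  -0.1] F rail axes [-1.9  3.6 -6.4] T [1.04 0.68 0.13] rot [ 1.7998e+02 -2.0000e-02 -1.7202e+02]
```

The pin is riding on the shoe, with Fz about 4 N more downward. I'll go on to just before the notch, which I expect at y ≈ −127.

Call:
step_arm(
  plan=[
    {"dx": 0,"dy": -0.007,"dz": 0,"ax": 0,"ay": 0,"az": 0,"gripper": 0},
    {"dx": 0,"dy": -0.007,"dz": 0,"ax": 0,"ay": 0,"az": 0,"gripper": 0},
    {"dx": 0,"dy": -0.007,"dz": 0,"ax": 0,"ay": 0,"az": 0,"gripper": 0},
    {"dx": 0,"dy": -0.007,"dz": 0,"ax": 0,"ay": 0,"az": 0,"gripper": 0},
    {"dx": 0,"dy": -0.007,"dz": 0,"ax": 0,"ay": 0,"az": 0,"gripper": 0},
    {"dx": 0,"dy": -0.007,"dz": 0,"ax": 0,"ay": 0,"az": 0,"gripper": 0},
    {"dx": 0,"dy": 0,"dz": 0,"ax": 0,"ay": 0,"az": 0,"gripper": 0},
  ],
)

```text
clock: 16.82
eef_pos: [484.3, -40.4, 170.2]
tool_rot: [-3.141, -0.0, -3.003]
force: [-1.9, 0.7, -5.2]
width: 17.5
gripper_force: 58.9
```

Call:
step_arm(
  plan=[
    {"dx": 0,"dy": -0.007,"dz": 0,"ax": 0,"ay": 0,"az": 0,"gripper": 0},
    {"dx": 0,"dy": -0.007,"dz": 0,"ax": 0,"ay": 0,"az": 0,"gripper": 0},
    {"dx": 0,"dy": -0.007,"dz": 0,"ax": 0,"ay": 0,"az": 0,"gripper": 0},
    {"dx": 0,"dy": -0.007,"dz": 0,"ax": 0,"ay": 0,"az": 0,"gripper": 0},
    {"dx": 0,"dy": -0.007,"dz": 0,"ax": 0,"ay": 0,"az": 0,"gripper": 0},
    {"dx": 0,"dy": 0,"dz": 0,"ax": 0,"ay": 0,"az": 0,"gripper": 0},
  ],
)

```text
clock: 17.58
eef_pos: [485.7, -50.6, 170.2]
tool_rot: [-3.141, -0.0, -3.003]
force: [-2.4, 0.7, -6.8]
width: 17.0
gripper_force: 59.0
```

```bash
python3 -c "
from h import *
where()"
```

```text
clock 17.575 shoe in mouth [ 1.000e+00 -1.151e+02  1.000e-01] F rail axes [-2.3  1.  -6.8] T [0.32 0.69 0.02] rot [-179.98   -0.   -172.06]
```

Call:
step_arm(
  plan=[
    {"dx": 0,"dy": -0.005,"dz": 0,"ax": 0,"ay": 0,"az": 0,"gripper": 0},
    {"dx": 0,"dy": -0.005,"dz": 0,"ax": 0,"ay": 0,"az": 0,"gripper": 0},
    {"dx": 0,"dy": -0.004,"dz": 0,"ax": 0,"ay": 0,"az": 0,"gripper": 0},
    {"dx": 0,"dy": -0.004,"dz": 0,"ax": 0,"ay": 0,"az": 0,"gripper": 0},
    {"dx": 0,"dy": 0,"dz": 0,"ax": 0,"ay": 0,"az": 0,"gripper": 0},
  ],
)

```text
clock: 18.2
eef_pos: [486.5, -55.7, 170.2]
tool_rot: [-3.141, -0.0, -3.003]
force: [-1.9, 0.9, -6.2]
width: 17.3
gripper_force: 59.0
```

Call:
step_arm(
  plan=[
    {"dx": 0,"dy": -0.004,"dz": 0,"ax": 0,"ay": 0,"az": 0,"gripper": 0},
    {"dx": 0,"dy": -0.004,"dz": 0,"ax": 0,"ay": 0,"az": 0,"gripper": 0},
    {"dx": 0,"dy": 0,"dz": 0,"ax": 0,"ay": 0,"az": 0,"gripper": 0},
  ],
)

```text
clock: 18.58
eef_pos: [486.9, -58.7, 170.3]
tool_rot: [-3.141, 0.0, -3.003]
force: [-2.2, -1.1, -5.9]
width: 17.4
gripper_force: 60.9
```

Call:
step_arm(
  plan=[
    {"dx": 0,"dy": -0.004,"dz": 0,"ax": 0,"ay": 0,"az": 0,"gripper": 0},
    {"dx": 0,"dy": -0.004,"dz": 0,"ax": 0,"ay": 0,"az": 0,"gripper": 0},
    {"dx": 0,"dy": 0,"dz": 0,"ax": 0,"ay": 0,"az": 0,"gripper": 0},
  ],
)

```text
clock: 18.95
eef_pos: [487.1, -60.1, 170.2]
tool_rot: [3.141, -0.0, -3.003]
force: [-2.7, 0.1, -4.3]
width: 17.6
gripper_force: 61.0
```

```bash
python3 -c "
from h import *
where()"
```

```text
clock 18.95 shoe in mouth [ 1.000e+00 -1.247e+02  1.000e-01] F rail axes [-2.7  0.5 -4.3] T [0.37 0.68 0.05] rot [ 179.99   -0.   -172.03]
```

Call:
step_arm(
  plan=[
    {"dx": 0,"dy": -0.004,"dz": 0,"ax": 0,"ay": 0,"az": 0,"gripper": 0},
    {"dx": 0,"dy": 0,"dz": 0,"ax": 0,"ay": 0,"az": 0,"gripper": 0},
    {"dx": 0,"dy": 0,"dz": 0,"ax": 0,"ay": 0,"az": 0,"gripper": 0},
  ],
)

```text
clock: 19.32
eef_pos: [487.3, -61.4, 170.2]
tool_rot: [-3.142, -0.0, -3.002]
force: [-1.7, 1.3, -5.4]
width: 17.2
gripper_force: 61.0
```

Call:
step_arm(
  plan=[
    {"dx": 0,"dy": -0.004,"dz": 0,"ax": 0,"ay": 0,"az": 0,"gripper": 0},
    {"dx": 0,"dy": 0,"dz": 0,"ax": 0,"ay": 0,"az": 0,"gripper": 0},
    {"dx": 0,"dy": 0,"dz": 0,"ax": 0,"ay": 0,"az": 0,"gripper": 0},
  ],
)

```text
clock: 19.7
eef_pos: [487.4, -62.7, 170.2]
tool_rot: [-3.142, -0.0, -3.003]
force: [-2.6, 1.5, -5.0]
width: 17.5
gripper_force: 61.0
```

```bash
python3 -c "
from h import *
where()"
```

```text
clock 19.7 shoe in mouth [ 1.000e+00 -1.274e+02  1.000e-01] F rail axes [-2.4  1.9 -5. ] T [0.34 0.71 0.06] rot [-180.     -0.   -172.04]
```

Call:
step_arm(
  plan=[
    {"dx": 0,"dy": -0.004,"dz": 0,"ax": 0,"ay": 0,"az": 0,"gripper": 0},
    {"dx": 0,"dy": 0,"dz": 0,"ax": 0,"ay": 0,"az": 0,"gripper": 0},
    {"dx": 0,"dy": 0,"dz": 0,"ax": 0,"ay": 0,"az": 0,"gripper": 0},
  ],
)

```text
clock: 20.08
eef_pos: [487.5, -63.5, 170.2]
tool_rot: [3.141, -0.0, -3.002]
force: [-2.4, 2.6, -4.3]
width: 17.4
gripper_force: 61.0
```

Run:
```python
from h import *
where();s=grab('scene','s2');grab('top','t2')
o=[]
for n in('s0','s1','s2'):
    f={'s0':'scene0'}.get(n,n)
    im=cv2.imread(f'pics/{f}.png')[160:200,325:355];o.append(cv2.resize(im,(240,320),interpolation=2))
cv2.imwrite('pics/c6.png',np.hstack(o))
```

```text
clock 20.075 shoe in mouth [ 1.000e+00 -1.282e+02  1.000e-01] F rail axes [-2.   2.9 -4.3] T [0.7  0.76 0.11] rot [ 1.7998e+02 -1.0000e-02 -1.7202e+02]
```

View pics/c6.png

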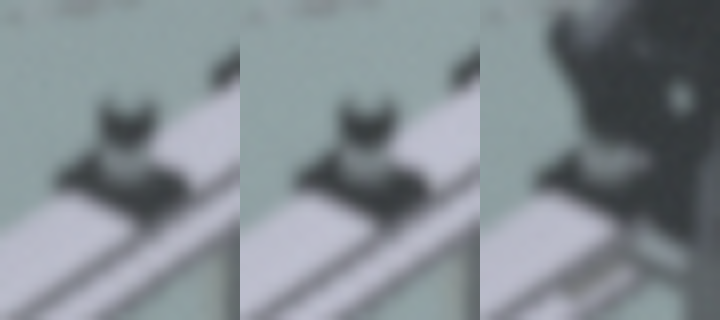

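The gripper hides the pin in this view. Fy is rising, so I'll test for the block in both directions.

Call:
step_arm(
  plan=[
    {"dx": 0,"dy": -0.005,"dz": 0,"ax": 0,"ay": 0,"az": 0,"gripper": 0},
    {"dx": 0,"dy": 0,"dz": 0,"ax": 0,"ay": 0,"az": 0,"gripper": 0},
    {"dx": 0,"dy": 0,"dz": 0,"ax": 0,"ay": 0,"az": 0,"gripper": 0},
  ],
)

```text
clock: 20.55
eef_pos: [487.6, -63.9, 170.1]
tool_rot: [3.14, -0.0, -3.001]
force: [-3.9, 5.4, -4.2]
width: 17.3
gripper_force: 61.1
```

Call:
step_arm(
  plan=[
    {"dx": 0,"dy": -0.005,"dz": 0,"ax": 0,"ay": 0,"az": 0,"gripper": 0},
    {"dx": 0,"dy": 0,"dz": 0,"ax": 0,"ay": 0,"az": 0,"gripper": 0},
    {"dx": 0,"dy": 0,"dz": 0,"ax": 0,"ay": 0,"az": 0,"gripper": 0},
  ],
)

```text
clock: 20.92
eef_pos: [487.7, -64.2, 170.1]
tool_rot: [3.139, -0.0, -3.0]
force: [-2.7, 8.9, -3.7]
width: 17.3
gripper_force: 61.1
```

```bash
python3 -c "
from h import *
where()"
```

```text
clock 20.925 shoe in mouth [   1.1 -128.9   -0. ] F rail axes [-1.4  9.2 -3.7] T [1.97 0.73 0.23] rot [ 1.7984e+02 -2.0000e-02 -1.7189e+02]
```

Call:
step_arm(
  plan=[
    {"dx": 0,"dy": 0.005,"dz": 0,"ax": 0,"ay": 0,"az": 0,"gripper": 0},
    {"dx": 0,"dy": 0.005,"dz": 0,"ax": 0,"ay": 0,"az": 0,"gripper": 0},
    {"dx": 0,"dy": 0.005,"dz": 0,"ax": 0,"ay": 0,"az": 0,"gripper": 0},
    {"dx": 0,"dy": 0,"dz": 0,"ax": 0,"ay": 0,"az": 0,"gripper": 0},
    {"dx": 0,"dy": 0,"dz": 0,"ax": 0,"ay": 0,"az": 0,"gripper": 0},
  ],
)

```text
clock: 21.55
eef_pos: [487.5, -63.1, 170.2]
tool_rot: [-3.141, 0.0, -3.003]
force: [-1.3, -1.1, -5.3]
width: 17.7
gripper_force: 60.9
```

```bash
python3 -c "
from h import *
where()"
```

```text
clock 21.55 shoe in mouth [ 1.100e+00 -1.278e+02  1.000e-01] F rail axes [-1.5 -0.9 -5.3] T [-0.29  0.76  0.07] rot [-1.7995e+02  1.0000e-02 -1.7209e+02]
```

Call:
step_arm(
  plan=[
    {"dx": 0,"dy": 0.005,"dz": 0,"ax": 0,"ay": 0,"az": 0,"gripper": 0},
    {"dx": 0,"dy": 0.005,"dz": 0,"ax": 0,"ay": 0,"az": 0,"gripper": 0},
    {"dx": 0,"dy": 0,"dz": 0,"ax": 0,"ay": 0,"az": 0,"gripper": 0},
    {"dx": 0,"dy": 0,"dz": 0,"ax": 0,"ay": 0,"az": 0,"gripper": 0},
  ],
)

```text
clock: 22.05
eef_pos: [487.0, -59.3, 170.3]
tool_rot: [-3.142, 0.0, -3.002]
force: [-3.1, -2.2, -4.5]
width: 17.2
gripper_force: 60.9
```

Call:
step_arm(
  plan=[
    {"dx": 0,"dy": 0.005,"dz": 0,"ax": 0,"ay": 0,"az": 0,"gripper": 0},
    {"dx": 0,"dy": 0.005,"dz": 0,"ax": 0,"ay": 0,"az": 0,"gripper": 0},
    {"dx": 0,"dy": 0,"dz": 0,"ax": 0,"ay": 0,"az": 0,"gripper": 0},
  ],
)

```text
clock: 22.42
eef_pos: [486.9, -58.1, 170.3]
tool_rot: [-3.139, 0.0, -3.004]
force: [-1.8, -6.1, -5.1]
width: 17.3
gripper_force: 60.9
```

```bash
python3 -c "
from h import *
where()"
```

```text
clock 22.425 shoe in mouth [   1.1 -122.8    0.2] F rail axes [-2.7 -5.8 -5.1] T [-1.44  0.69 -0.12] rot [-1.7988e+02  2.0000e-02 -1.7214e+02]
```

It is blocked both ways (about −123.5 to −128.3), so the pin is in the notch. Centring, then releasing.

Call:
step_arm(
  plan=[
    {"dx": 0,"dy": -0.006,"dz": 0,"ax": 0,"ay": 0,"az": 0,"gripper": 0},
    {"dx": 0,"dy": -0.006,"dz": 0,"ax": 0,"ay": 0,"az": 0,"gripper": 0},
    {"dx": 0,"dy": -0.004,"dz": 0,"ax": 0,"ay": 0,"az": 0,"gripper": 0},
    {"dx": 0,"dy": 0,"dz": 0.002,"ax": 0,"ay": 0,"az": 0,"gripper": 0},
    {"dx": 0,"dy": 0,"dz": 0,"ax": 0,"ay": 0,"az": 0,"gripper": 0.15},
    {"dx": 0,"dy": 0,"dz": 0,"ax": 0,"ay": 0,"az": 0,"gripper": 0.25},
    {"dx": 0,"dy": 0,"dz": 0,"ax": 0,"ay": 0,"az": 0,"gripper": 0.4},
    {"dx": 0,"dy": 0,"dz": 0,"ax": 0,"ay": 0,"az": 0,"gripper": 0.5},
    {"dx": 0,"dy": 0,"dz": 0,"ax": 0,"ay": 0,"az": 0,"gripper": 0.6},
    {"dx": 0,"dy": 0,"dz": 0,"ax": 0,"ay": 0,"az": 0,"gripper": 0.6},
  ],
)

```text
clock: 23.68
eef_pos: [487.3, -61.1, 169.6]
tool_rot: [-3.142, 0.0, -3.003]
force: [-1.1, 0.1, 0.3]
width: 51.3
gripper_force: 0.0
```

Call:
step_arm(
  plan=[
    {"dx": 0,"dy": 0,"dz": -0.03,"ax": 0,"ay": 0,"az": 0,"gripper": 0.6},
    {"dx": 0,"dy": 0,"dz": -0.06,"ax": 0,"ay": 0,"az": 0,"gripper": 0.6},
    {"dx": 0,"dy": 0,"dz": -0.1,"ax": 0,"ay": 0,"az": 0,"gripper": 0.6},
    {"dx": 0,"dy": 0,"dz": -0.1,"ax": 0,"ay": 0,"az": 0,"gripper": 0.6},
    {"dx": 0,"dy": 0,"dz": -0.1,"ax": 0,"ay": 0,"az": 0,"gripper": 0.6},
    {"dx": 0,"dy": 0,"dz": -0.1,"ax": 0,"ay": 0,"az": 0,"gripper": 0.6},
    {"dx": 0,"dy": 0,"dz": 0,"ax": 0,"ay": 0,"az": 0,"gripper": 0.6},
    {"dx": 0,"dy": 0,"dz": 0,"ax": 0,"ay": 0,"az": 0,"gripper": 0.6},
    {"dx": 0,"dy": 0,"dz": 0,"ax": 0,"ay": 0,"az": 0,"gripper": 0.6},
  ],
)

```text
clock: 24.8
eef_pos: [486.6, -61.0, 315.7]
tool_rot: [3.141, -0.002, -3.003]
force: [0.5, -0.6, -0.4]
width: 51.1
gripper_force: 0.0
```

Run:
```python
from h import *
where();grab('scene','s3')
o=[cv2.resize(cv2.imread(f'pics/{f}.png')[150:250,290:390],(400,400),interpolation=2) for f in('scene0','s3')]
cv2.imwrite('pics/c7.png',np.hstack(o))
```

```text
clock 24.8 shoe in mouth [   0.4 -125.6  145.6] F rail axes [ 0.4 -0.7 -0.4] T [-0.    0.01  0.03] rot [ 1.7997e+02 -1.1000e-01 -1.7203e+02]
```

View pics/c7.png

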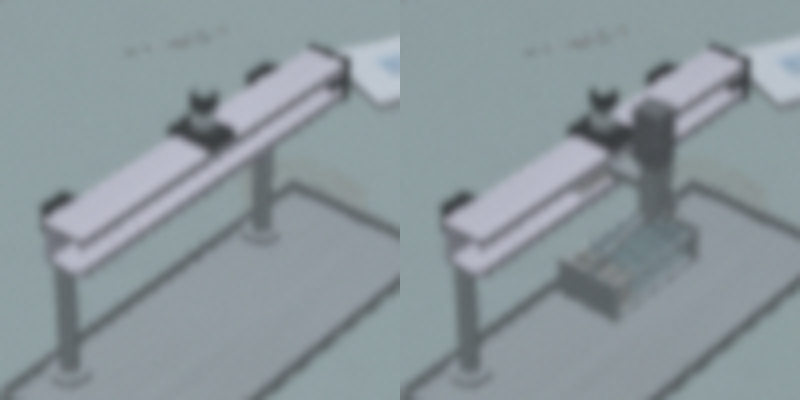

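The rack hangs upright at the rail with its grip at crop (655,130). The pin head at (603,100) is only slightly above where it sat before, which fits the notch. The arm is clear, so I'm handing in.

```bash
python3 -c "
from cell import ctrl
print(ctrl.finish_job())"
```

```text
the job is handed in; nothing more can be done
None
```

The rack is hanging upright on the drying rail with the spring pin in the shoe's notch (it blocked when nudged either way), and the job is handed in at about 25 s; no verdict came back.

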